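# Open the child-resistant jug of weld pickling solution

## Robot

A 7-joint arm with a two-finger parallel gripper is mounted at the origin on the work surface. World frame = base frame: x ahead of the robot, y to its left, z up, the work surface at z = 0. Lengths are in m, angles in rad, forces in N, time in s.
With the tool pointing down it reaches from about 0.4 to 0.85 m from the base axis. Payload 10.4 kg.
Tool frame: the origin (TCP) lies between the finger pads; the fingertips stand ahead of it and the grasp point (between the pads) lies 8 mm behind it (robot.nose_length is the z of the fingertips in the tool frame, in m); z points along the fingers, y is the line along which they close (so a half turn about z gives the same grasp; the last joint's range is limited). The gripper opens to 85 mm and grips with 20 to 120 N. Pads are 22 mm wide; open, the fingers measure 114 mm over their backs; the gripper's body (76 mm by 85 mm) begins 54 mm behind the grasp point. The pads swing forward as they close: fully open they stand 13 mm farther back than shut.
Start: joints at [1.201, 0.332, -0.065, 1.46, 0.022, 1.35, -0.088], TCP at [0.212, -0.588, 0.242] pointing down, gripper open.
Joint ranges: [-2.6, 2.6], [-0.5, 2.12], [-1.47, 1.34], [0.16, 2.42], [-1.27, 4.41], [0.06, 2.06], [-2.6, 2.6]. Speed limits (rad/s): [2.22, 2.22, 2.79, 2.79, 3.14, 3.14, 3.14].

## Interface

Orientations are given as a unit quaternion [w, x, y, z].
In Python, from plant import robot, eyes, models gives the robot as it stands. The module is installed in compiled form; this text tells all that it offers.
- The arm moves only by the tool step_arm, never from a script. Its argument "plan" is a list of rows, each a list of 5 numbers: the shift along the tool's x, y, z in m, then the turn about the tool's z in rad, then the opening, from -1 (shut) to 1 (fully open). In form: [[x, y, z, twist, jaw], ...]. A call has 1 to 8 rows; each row shifts and turns the commanded pose from where the row before left it, along the tool's axes as they then stand; what a row does not reach is not made up. A row lasts 1/10 s, in which the tool goes at most 50 mm and 8.59 degrees, less where a joint would pass 70% of its speed; a pose out of reach is approached as far as the arm can. A call with a gripper value outside its range is refused whole. The fingers move at their own pace and stop on an object; "grip_force" is the grip in N (left out, the last holds). Time passes only in rows, so rows that do not move let the fingers close. It gives the time, the measured TCP pose, the force, the opening and the grip force at its end, in the units of the state.
- robot.get_obs(): the state, without advancing time (a new reading comes with each control period).
- eyes.grab_frame(name): name is "side" or "top"; returns the picture (420x560x3 uint8, red, green, blue); there is no depth.
- eyes.calibration(name): a dict with "vertical_fov" (degrees; the focal length in pixels is half the picture's height over the tangent of half this angle, whatever the lens; pixels are square), "cx", "cy" (the principal point, pixels), "k1" (the pictures are not rectified: a ray, as slopes to the right and down, at radius r is drawn at 1 + k1 r^2 times it, then the intrinsics apply), "world_from_camera" (4x4, takes a point from camera to world coordinates). Camera axes: x right, y up, looking along -z (the intrinsics and any distortion apply to the point x, -y, -z); pixel columns grow to the right and rows downward; lengths in m; the calibration is good to about 2 mm. A picture is of the moment at which its call begins. calibration takes no time and is no camera call.
- robot.close_job(): hands the job in; it is judged then, once.
Trained networks look in the newest picture that a camera, given by its name, has taken for a name from the list of things; names that differ only in an ending like _2 or _b are one class to them, and where a whole thing is asked for, a point or a joint stands for the part that bears it (a point fixed in the world has none). Each returns a list of dicts, best first, with "conf" (0 to 1); they miss things now and then, are a little off and sometimes report something else, mostly with a low value. They report only what shows in the picture. A call takes as long as a camera call. They do not tell look-alikes from the thing itself.
- models.search_frame(camera, query): "bbox" ([left, top, right, bottom] in pixels, round what is visible of it).
The state is a dict: "time": time; "qpos": joint angles; "qd": joint speeds; "tau": joint torques, N m; "position": TCP position; "tool_rot": TCP orientation; "wrist_force": force on the tool from outside, world axes, zero at the start; "ft_torque": the same for the moment, N m; "finger_gap": finger opening in m; "grasp_force": force on a finger pad.
Only numpy, scipy, OpenCV 4.12 (cv2) and the standard library are available. Lean on these libraries where they do the work, as an engineer would, in place of code of your own. Each camera call takes 0.05 s, during which the arm holds its last target. There are 200 camera calls.

## Task

Open the jug of pickling solution in the blue rack: push its red child-resistant cap down hard enough to free it, but never slam or lean on it, and keep pushing while you turn it anticlockwise past its catch; then lift it straight off and set it down, right way up, in the stainless drip tray. Leave the jug standing in its rack and the other things where they are, and do not drop the cap.

Things in the scene. Friction and masses are not known exactly. Their poses are not given: they have to be found in the camera images.
- cap: Red ribbed push-and-turn cap, 52 mm across, 34 mm tall, 35 g, two white curved arrows on top; closed on the jug at the start, its x axis then along the jug's x axis within 5 degrees. Origin: centre of its underside, z up. Three tabs inside the foot of its skirt sit up in notches under three lugs of the jug's neck, held up by a spring liner, so that it does not turn until pushed down.
- cap_top (a point): Centre of the cap's top face, 34 mm above its underside. Pushing: it starts down at 5 N, then 3 N more per mm; the tabs clear the catch when it is 4.5 mm down (about 18 N); at 6 mm (22 N) it bottoms out hard on the neck's rim. More than 26 N on the jug (push, twist and sideways together) is too much. About 1.5 mm of sideways play on the neck. Let up before the catch is passed, it springs back up.
- jug: White square plastic jug, 84 by 84 mm, 0.4 to 0.9 kg, labels with a red diamond, loose in one of the rack's two pockets with 1 mm of play all round. Origin: centre of its underside, z up. Upright sides to 150 mm, then a shoulder that slopes in to the neck (34 mm across, 43 mm over the lugs). The closed cap's underside is 176 mm and its top 210 mm above the origin.
- jug_mouth (a point): Centre of the neck's rim, 196 mm above the jug's underside, under the cap. Held 4.5 to 6 mm down, the cap turns anticlockwise seen from above (not clockwise): the catch is passed at 30 degrees from closed, and between 40 and 80 degrees the tabs stand free between the lugs. Let go there, the cap springs up 1 to 2 mm and lifts straight off (25 mm up clears the neck).
- rack: Blue steel rack held to the table by two red magnets. Two square pockets, 86 mm inside, walls 45 mm high, centres at 65 mm to +y and -y of the origin, pocket floor 3 mm above the origin. Origin: centre of its underside. It does not move.
- tray: Stainless steel drip tray, 170 (x) by 200 (y) mm, rim 14 mm high, 3 mm walls; its flat floor is 3 mm above the origin, which is the centre of its underside. It does not move. Room for the cap anywhere flat inside the rim.
- neutraliser: Grey square bottle with a black plain screw cap, 84 by 84 mm, 146 mm tall, in the rack's other pocket; origin: centre of its underside. Bystander.
- bracket: Welded stainless steel bracket, 70 by 110 mm, 66 mm tall, lying on the table; origin: centre of its underside. Bystander.
- wire_brush: Wire brush with a wooden handle, 270 mm long, 28 mm high, lying on its side along its x axis; origin under its middle. Bystander.
- chipping_hammer: Steel chipping hammer with a coiled handle, about 260 mm long, along its x axis; 25 mm high, its head 140 mm across. Bystander.
- magnet_square: Red triangular welding magnet, 100 by 100 by 14 mm, lying flat; origin: centre of its underside. Bystander.
- gel_tin: Round tin with a blue label, 84 mm across, 75 mm tall; origin: centre of its underside. Bystander.
- locking_pliers: Steel locking pliers, about 220 mm long, 60 mm wide, 16 mm high, along their x axis. Bystander.
Mind the look-alikes: they are no part of the job. What is meant by the cap is not pink, turquoise or yellow, and is the larger of those in its own colour.

How it is judged:
By the outcome, as a careful person would: the job done as asked, in the order asked, and still so for the second after the job is handed in, with the robot touching nothing.
It also fails if it takes over 58 s, if anything falls off the work surface, if the arm or the gripper's body presses on something with over 40 N, if the wrist force passes 120 N, or if a joint passes its speed limit or range.

## Working session

There is one attempt and no reset: what is moved stays moved. The work goes in short steps, Python scripts to look and compute and a tool call to move; the robot and the scene stay as the last step left them, time stands still between calls to the robot, and variables do not carry over. Pictures are saved under pics/ and viewed, at most 10 in all, crops included, and the job is handed in when it is done.

Besides the shell and the picture viewer there is one more tool, called after ">>>" by a JSON object that holds its "op" and its "data", one argument or row to a line. step_arm: Moves the arm, as the interface text tells. Its arguments: {"type":"object","properties":{"plan":{"type":"array"},"grip_force":{"type":"number"}},"required":["plan"]}

```bash
mkdir -p pics; cat > h.py <<'E'
import numpy as np, cv2
from plant import robot, eyes, models
def cal(n):
    c=eyes.calibration(n); f=210/np.tan(np.radians(c["vertical_fov"])/2)
    return c,f,np.array(c["world_from_camera"])
def ray(n,u,v):
    c,f,T=cal(n); d=np.array([(u-c["cx"])/f,(v-c["cy"])/f]); s=d.copy()
    for _ in range(30): s=d/(1+c["k1"]*(s@s))
    r=T[:3,:3]@np.array([s[0],-s[1],-1]); return T[:3,3],r
def atz(n,u,v,z):
    o,r=ray(n,u,v); return o+r*(z-o[2])/r[2]
def proj(n,p):
    c,f,T=cal(n); q=np.linalg.inv(T)@np.append(p,1); s=np.array([q[0],-q[1]])/-q[2]
    s=s*(1+c["k1"]*(s@s)); return s*f+[c["cx"],c["cy"]]
def tri(a,b):
    (o1,r1),(o2,r2)=a,b
    A=np.stack([r1,-r2],1); t=np.linalg.lstsq(A,o2-o1,rcond=None)[0]
    p,q=o1+t[0]*r1,o2+t[1]*r2; return (p+q)/2,np.linalg.norm(p-q)
def save(n,name):
    im=eyes.grab_frame(n); cv2.imwrite("pics/"+name,im[:,:,::-1]); return im
E
python3 - <<'E'
from h import *
a=save("side","s0.png");b=save("top","t0.png")
cv2.imwrite("pics/both.png",cv2.resize(np.vstack([a,b])[:,:,::-1],None,fx=1,fy=1)[:,:,:]) 
for n in("side","top"):
    print(n,np.round(cal(n)[2],2).tolist(),cal(n)[1],cal(n)[0]["k1"])
    for q in("cap","jug","tray","rack","neutraliser","bracket"):
        print(q,[(np.round(d["bbox"]).tolist(),round(d["conf"],2)) for d in models.search_frame(n,q)])
o=robot.get_obs();print({k:np.round(v,3).tolist() for k,v in o.items()},robot.nose_length)
E
```

```text
side [[-0.7, 0.51, -0.5, 0.02], [-0.72, -0.51, 0.47, 0.52], [-0.01, 0.69, 0.73, 0.97], [0.0, 0.0, 0.0, 1.0]] 389.1899325120166 0.02343625684885906
cap [([168.0, 256.0, 189.0, 277.0], 0.74), ([229.0, 221.0, 252.0, 245.0], 0.72), ([211.0, 246.0, 224.0, 257.0], 0.59), ([251.0, 226.0, 264.0, 245.0], 0.46)]
jug [([226.0, 235.0, 267.0, 283.0], 0.69)]
tray [([275.0, 185.0, 351.0, 245.0], 0.89), ([222.0, 236.0, 266.0, 283.0], 0.39)]
rack [([170.0, 251.0, 283.0, 326.0], 0.72)]
neutraliser [([183.0, 262.0, 225.0, 310.0], 0.8)]
bracket [([223.0, 186.0, 263.0, 221.0], 0.56)]
top [[-0.02, 1.0, -0.09, 0.48], [-1.0, -0.02, -0.0, 0.02], [-0.0, 0.09, 1.0, 1.17], [0.0, 0.0, 0.0, 1.0]] 391.1350616668603 -0.0008487896877349144
cap [([276.0, 182.0, 291.0, 202.0], 0.78), ([191.0, 159.0, 212.0, 178.0], 0.74), ([224.0, 208.0, 248.0, 229.0], 0.55), ([235.0, 177.0, 248.0, 186.0], 0.55)]
jug [([224.0, 207.0, 249.0, 225.0], 0.5)]
tray [([320.0, 180.0, 393.0, 244.0], 0.75), ([118.0, 169.0, 140.0, 251.0], 0.45)]
rack [([165.0, 200.0, 279.0, 240.0], 0.57)]
neutraliser [([178.0, 197.0, 215.0, 233.0], 0.73), ([166.0, 200.0, 280.0, 239.0], 0.66)]
bracket [([279.0, 136.0, 322.0, 165.0], 0.71)]
{'time': 0.7, 'qpos': [1.201, 0.332, -0.065, 1.46, 0.022, 1.35, -0.089], 'qd': [-0.001, -0.001, -0.0, 0.001, -0.001, 0.001, 0.001], 'tau': [-0.001, -62.51, 0.048, -39.178, 0.016, 0.002, 0.0], 'position': [0.212, -0.588, 0.242], 'tool_rot': [0.0, 0.985, 0.173, 0.0], 'wrist_force': [-0.706, 0.056, 0.163], 'ft_torque': [-0.001, 0.052, 0.005], 'grasp_force': 0.0, 'finger_gap': 0.086} 0.011
```

View pics/s0.png

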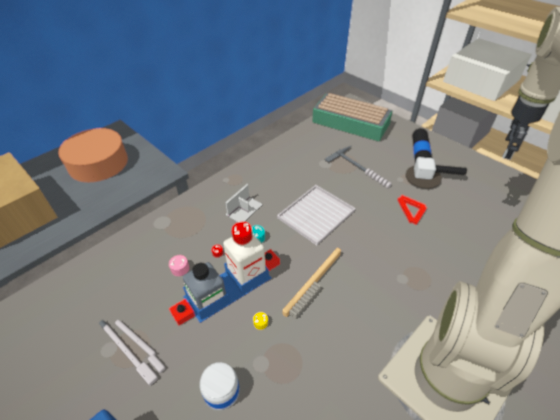

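View pics/t0.png

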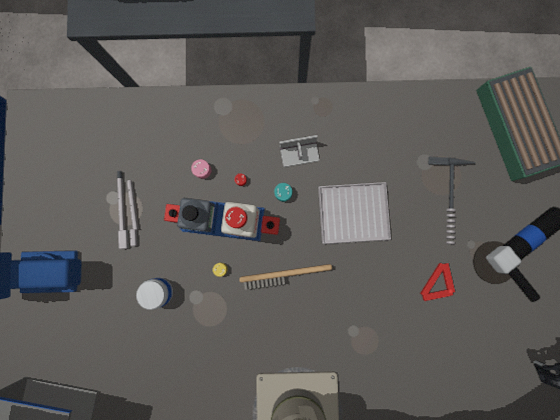

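```bash
python3 - <<'E'
from h import *
def red(n,box):
    im=cv2.imread(f"pics/{n[0]}0.png").astype(int);x0,y0,x1,y1=box
    m=np.zeros(im.shape[:2],np.uint8);s=im[y0:y1,x0:x1]
    m[y0:y1,x0:x1]=(s[...,2]>110)&(s[...,1]<90)&(s[...,0]<90)
    k,l,st,c=cv2.connectedComponentsWithStats(m);i=1+np.argmax(st[1:,4]);return st[i],c[i]
for n,b in(("top",(220,200,255,235)),("side",(225,215,256,250))):
    st,c=red(n,b);print(n,st,c)
cs=red("side",(225,215,256,250))[1];ct=red("top",(220,200,255,235))[1]
print("tri",tri(ray("side",*cs),ray("top",*ct)), "top@.205",atz("top",*ct,.205))
print("tray",atz("top",355,212,.008),[atz("top",*p,.014).round(3).tolist() for p in((319,185),(386,182),(391,241),(322,245))])
print("magnets",atz("top",173,213,.03),atz("top",270,225,.03))
p=np.array([.5,.15,.213])
E
```

```text
top [225 207  21  21 287] [235.44947735 217.        ]
side [232 222  20  23 306] [241.7745098  233.68627451]
tri (array([0.55268563, 0.14418978, 0.19198711]), np.float64(0.0011121709252240452)) top@.205 [0.55213903 0.14286066 0.205     ]
tray [ 0.57308271 -0.18603454  0.008     ] [[0.656, -0.081, 0.014], [0.66, -0.28, 0.014], [0.485, -0.287, 0.014], [0.478, -0.085, 0.014]]
magnets [0.58075662 0.34811007 0.03      ] [0.53921947 0.06593327 0.03      ]
```

>>> {"op": "step_arm", "data": {
  "plan": [
    [0.01,-0.01,-0.015,0,1],
    [0.028,-0.028,-0.015,0,1],
    [0.028,-0.028,0,0,1],
    [0.028,-0.028,0,0,1],
    [0.028,-0.028,0,0,1],
    [0.028,-0.028,0,0,1],
    [0.028,-0.028,0,0,1],
    [0.028,-0.028,0,0,1]
  ]
}}

```text
time: 1.5
position: [0.3369, -0.3217, 0.2736]
tool_rot: [0.001, 0.985, 0.173, 0.0]
wrist_force: [1.1, 0.2, -0.4]
finger_gap: 0.0853
grasp_force: 0.0
```

>>> {"op": "step_arm", "data": {
  "plan": [
    [0.028,-0.028,0,0,1],
    [0.028,-0.028,0,0,1],
    [0.028,-0.028,0,0,1],
    [0.028,-0.028,0,0,1],
    [0.028,-0.028,0,0,1],
    [0.028,-0.028,0,0,1],
    [0.028,-0.028,0,0,1],
    [0.028,-0.028,0,0,1]
  ]
}}

```text
time: 2.3
position: [0.4708, -0.0349, 0.2736]
tool_rot: [0.001, 0.985, 0.173, 0.001]
wrist_force: [0.9, -0.9, 0.1]
finger_gap: 0.0854
grasp_force: 0.0
```

>>> {"op": "step_arm", "data": {
  "plan": [
    [0.01,-0.01,0,-0.145,1],
    [0,0,0,-0.145,1],
    [0,0,0,-0.145,1],
    [0,0,0,-0.145,1],
    [0,0,0,-0.145,1],
    [0,0,0,-0.145,1],
    [0,0,0,-0.1,1]
  ]
}}

```text
time: 3.0
position: [0.4764, -0.0236, 0.2734]
tool_rot: [0.001, 0.789, 0.614, -0.0]
wrist_force: [-0.3, 0.0, -0.1]
finger_gap: 0.0858
grasp_force: 0.0
```

```bash
cat > st.py <<'E'
from h import *
from scipy.spatial.transform import Rotation as R
import sys
o=robot.get_obs();q=o["tool_rot"];M=R.from_quat([q[1],q[2],q[3],q[0]]).as_matrix()
print("t",round(o["time"],2),"pos",np.round(o["position"],4),"yaw",round(np.degrees(np.arctan2(M[1,0],M[0,0])),1),"zax",M[:,2].round(4),"F",o["wrist_force"].round(2) if hasattr(o["wrist_force"],"round") else o["wrist_force"],"T",np.round(o["ft_torque"],2),"gap",o["finger_gap"],"g",o["grasp_force"],"q",np.round(o["qpos"],2),robot.nose_length)
if len(sys.argv)>3:
    t=np.array([float(a) for a in sys.argv[1:4]]);print("tool delta",(M.T@(t-np.array(o["position"]))).round(4))
E
python3 st.py 0.553 0.143 0.27
```

```text
t 3.0 pos [ 0.4764 -0.0236  0.2734] yaw 75.8 zax [ 0.001  -0.0014 -1.    ] F [-0.34  0.01 -0.14] T [ 0.03 -0.02 -0.01] gap 0.08577994384017847 g 0.0 q [ 0.63  0.02 -0.67  1.76  0.02  1.36 -0.3 ] 0.011
tool delta [0.1803 0.0335 0.0032]
```

>>> {"op": "step_arm", "data": {
  "plan": [
    [0.036,0.0066,0,0,1],
    [0.036,0.0066,0,0,1],
    [0.036,0.0066,0,0,1],
    [0.036,0.0066,0,0,1],
    [0.036,0.0066,0,0,1],
    [0,0,0.01,0,1],
    [0,0,0.01,0,1],
    [0,0,0,0,1]
  ]
}}

```text
time: 3.8
position: [0.5529, 0.1403, 0.2512]
tool_rot: [0.0, 0.791, 0.611, -0.001]
wrist_force: [-0.3, 0.2, -0.3]
finger_gap: 0.0854
grasp_force: 0.0
```

```bash
python3 st.py 0.5525 0.143 0.192; python3 - <<'E'
from h import *
im=save("side","s1.png");tp=save("top","t1.png")
a=cv2.resize(im[180:290,190:300],None,fx=5,fy=5,interpolation=3);cv2.imwrite("pics/c1.png",a[:,:,::-1])
E
```

```text
t 3.8 pos [0.5529 0.1403 0.2512] yaw 75.4 zax [-0.0018 -0.0018 -1.    ] F [-0.26  0.25 -0.32] T [-0.03  0.02  0.01] gap 0.08543389006906188 g 0.0 q [ 0.33  0.3  -0.79  1.56  0.22  1.37 -0.74] 0.011
tool delta [ 0.0026 -0.001   0.0592]
```

View pics/c1.png

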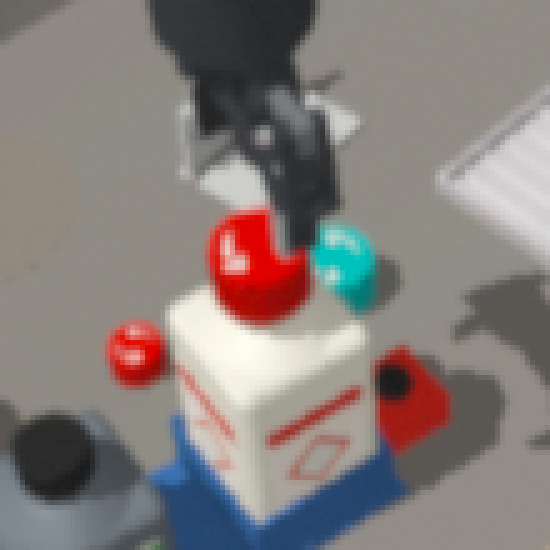

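The crop shows the red cap at side pixel (242, 233), with one finger at about (250, 227) and the other at about (233, 208). The fingers straddle the cap from above, so I'll descend.

>>> {"op": "step_arm", "data": {
  "plan": [
    [0.0026,-0.001,0.015,0,1],
    [0,0,0.015,0,1],
    [0,0,0.015,0,1],
    [0,0,0.01,0,1],
    [0,0,0.004,0,1],
    [0,0,0,0,1]
  ]
}}

```text
time: 4.5
position: [0.5533, 0.1441, 0.1926]
tool_rot: [-0.0, 0.791, 0.612, -0.0]
wrist_force: [0.5, -0.3, 0.7]
finger_gap: 0.0853
grasp_force: 0.0
```

>>> {"op": "step_arm", "data": {
  "grip_force": 20,
  "plan": [
    [0,0,0,0,0.5],
    [0,0,0,0,0.45],
    [0,0,0,0,0.4],
    [0,0,0,0,0.35]
  ]
}}

```text
time: 4.9
position: [0.5537, 0.1443, 0.1936]
tool_rot: [0.0, 0.791, 0.612, 0.0]
wrist_force: [-0.2, -0.2, -0.9]
finger_gap: 0.0576
grasp_force: 0.0
```

```bash
python3 st.py 0.5525 0.143 0.192; python3 - <<'E'
from h import *
im=save("side","s2.png")
a=cv2.resize(im[180:290,190:300],None,fx=5,fy=5,interpolation=3);cv2.imwrite("pics/c2.png",a[:,:,::-1])
E
```

```text
t 4.9 pos [0.5537 0.1443 0.1936] yaw 75.4 zax [ 5.e-04  0.e+00 -1.e+00] F [-0.24 -0.15 -0.94] T [-0.03  0.02  0.01] gap 0.057580781091195944 g 0.0 q [ 0.31  0.35 -0.78  1.64  0.26  1.26 -0.78] 0.011
tool delta [-0.0016 -0.0008  0.0016]
```

View pics/c2.png

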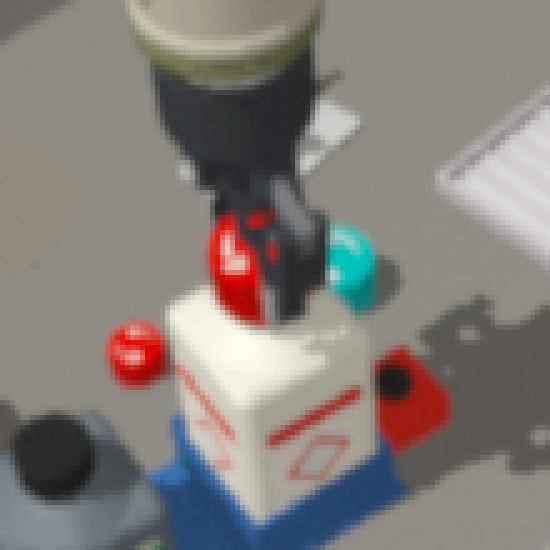

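The near finger's tip is at about (249, 243), just above the cap's foot, and nothing is touching yet. I'll close slowly at 20 N.

>>> {"op": "step_arm", "data": {
  "grip_force": 20,
  "plan": [
    [0,0,0,0,0.3],
    [0,0,0,0,0.27]
  ]
}}

```text
time: 5.15
position: [0.5536, 0.1442, 0.1933]
tool_rot: [0.0, 0.791, 0.612, 0.0]
wrist_force: [-0.1, -0.4, 0.3]
finger_gap: 0.054
grasp_force: 0.0
```

>>> {"op": "step_arm", "data": {
  "plan": [
    [0,0,0,0,0.25],
    [0,0,0,0,0.23]
  ]
}}

```text
time: 5.35
position: [0.5533, 0.1444, 0.1933]
tool_rot: [-0.0, 0.791, 0.612, -0.0]
wrist_force: [-2.7, 0.4, 1.3]
finger_gap: 0.0524
grasp_force: 1.0
```

>>> {"op": "step_arm", "data": {
  "plan": [
    [0,-0.0006,0,0,0.23],
    [0,0,0,0,0.2],
    [0,0,0,0,0.1]
  ]
}}

```text
time: 5.65
position: [0.553, 0.1444, 0.1934]
tool_rot: [0.0, 0.791, 0.612, 0.0]
wrist_force: [-1.6, -0.1, 2.7]
finger_gap: 0.052
grasp_force: 20.8
```

>>> {"op": "step_arm", "data": {
  "grip_force": 80,
  "plan": [
    [0,-0.0003,0,0,-0.2],
    [0,0,0,0,-0.2],
    [0,0,0,0,-0.2]
  ]
}}

```text
time: 5.95
position: [0.553, 0.1444, 0.1936]
tool_rot: [0.0, 0.791, 0.612, 0.0]
wrist_force: [-0.5, -0.8, 4.5]
finger_gap: 0.0504
grasp_force: 81.9
```

>>> {"op": "step_arm", "data": {
  "plan": [
    [0,0,0.001,0,-0.2],
    [0,0,0.001,0,-0.2],
    [0,0,0,0,-0.2],
    [0,0,0,0,-0.2]
  ]
}}

```text
time: 6.35
position: [0.553, 0.1445, 0.1921]
tool_rot: [0.0, 0.791, 0.612, 0.0]
wrist_force: [-2.6, -1.7, 9.6]
finger_gap: 0.0504
grasp_force: 82.1
```

>>> {"op": "step_arm", "data": {
  "plan": [
    [0,0,0.001,0,-0.2],
    [0,0,0.001,0,-0.2],
    [0,0,0.0008,0,-0.2],
    [0,0,0,0,-0.2],
    [0,0,0,0,-0.2]
  ]
}}

```text
time: 6.85
position: [0.5532, 0.1446, 0.19]
tool_rot: [0.001, 0.791, 0.612, 0.001]
wrist_force: [-5.7, -3.1, 15.9]
finger_gap: 0.0505
grasp_force: 82.8
```

```bash
python3 st.py
```

```text
t 6.85 pos [0.5532 0.1446 0.19  ] yaw 75.4 zax [ 1.8e-03 -3.0e-04 -1.0e+00] F [-5.73 -3.08 15.91] T [-0.47  0.99  0.02] gap 0.05049240616895049 g 82.75732358917594 q [ 0.31  0.35 -0.78  1.64  0.26  1.25 -0.78] 0.011
```

>>> {"op": "step_arm", "data": {
  "plan": [
    [-0.0006,-0.0006,0,0,-0.2],
    [0,0,0.0008,0,-0.2],
    [0,0,0,0,-0.2],
    [0,0,0,0,-0.2]
  ]
}}

```text
time: 7.25
position: [0.553, 0.1444, 0.1897]
tool_rot: [0.001, 0.791, 0.612, 0.001]
wrist_force: [-2.4, -1.1, 16.6]
finger_gap: 0.0508
grasp_force: 82.9
```

>>> {"op": "step_arm", "data": {
  "plan": [
    [0,0,0.0008,0,-0.2],
    [-0.0002,-0.0003,0.0004,0,-0.2],
    [0,0,0,0,-0.2],
    [0,0,0,0,-0.2]
  ]
}}

```text
time: 7.65
position: [0.553, 0.1445, 0.1889]
tool_rot: [0.001, 0.791, 0.612, 0.002]
wrist_force: [-2.1, -1.3, 18.8]
finger_gap: 0.0501
grasp_force: 83.3
```

```bash
python3 st.py
```

```text
t 7.65 pos [0.553  0.1445 0.1889] yaw 75.4 zax [ 4.2e-03  6.0e-04 -1.0e+00] F [-2.05 -1.32 18.83] T [-0.3   0.59  0.04] gap 0.05011664145413916 g 83.29381160438061 q [ 0.31  0.35 -0.78  1.65  0.26  1.25 -0.78] 0.011
```

>>> {"op": "step_arm", "data": {
  "plan": [
    [0,0,0.0005,0,-0.2],
    [0,0,0,0,-0.2],
    [0,0,0,-0.05,-0.2],
    [0,0,0,-0.05,-0.2],
    [0,0,0,0,-0.2]
  ]
}}

```text
time: 8.15
position: [0.5532, 0.1446, 0.1886]
tool_rot: [0.001, 0.759, 0.651, 0.002]
wrist_force: [-1.7, -0.4, 20.0]
finger_gap: 0.0507
grasp_force: 83.4
```

```bash
python3 st.py
```

```text
t 8.15 pos [0.5532 0.1446 0.1886] yaw 81.3 zax [ 0.0046  0.001  -1.    ] F [-1.65 -0.38 20.04] T [-0.24  0.55 -0.01] gap 0.0506815420848296 g 83.39348293840885 q [ 0.32  0.35 -0.8   1.65  0.27  1.25 -0.68] 0.011
```

>>> {"op": "step_arm", "data": {
  "plan": [
    [0,0,0,-0.06,-0.2],
    [0,0,0,-0.06,-0.2],
    [0,0,0,-0.06,-0.2]
  ]
}}

```text
time: 8.45
position: [0.5533, 0.1447, 0.1887]
tool_rot: [0.001, 0.697, 0.717, 0.002]
wrist_force: [-1.3, 0.0, 19.4]
finger_gap: 0.0503
grasp_force: 83.3
```

```bash
python3 st.py
```

```text
t 8.45 pos [0.5533 0.1447 0.1887] yaw 91.6 zax [ 0.005   0.0011 -1.    ] F [-1.27  0.   19.41] T [-0.06  0.31 -0.07] gap 0.05032449681614721 g 83.34044197574258 q [ 0.35  0.36 -0.83  1.65  0.28  1.25 -0.51] 0.011
```

>>> {"op": "step_arm", "data": {
  "plan": [
    [0,0,0.0001,-0.06,-0.2],
    [0,0,0,-0.06,-0.2],
    [0,0,0,-0.06,-0.2],
    [0,0,0,-0.06,-0.2]
  ]
}}

```text
time: 8.85
position: [0.5534, 0.1448, 0.1886]
tool_rot: [0.002, 0.606, 0.795, 0.002]
wrist_force: [-1.2, 0.4, 19.7]
finger_gap: 0.05
grasp_force: 83.4
```

```bash
python3 st.py
```

```text
t 8.85 pos [0.5534 0.1448 0.1886] yaw 105.4 zax [ 0.0052  0.0013 -1.    ] F [-1.17  0.45 19.75] T [-0.12  0.3  -0.06] gap 0.050008158038424656 g 83.39086398482323 q [ 0.38  0.37 -0.87  1.65  0.3   1.26 -0.29] 0.011
```

>>> {"op": "step_arm", "data": {
  "plan": [
    [0,0,0,-0.06,-0.2],
    [0,0,0,-0.06,-0.2],
    [0,0,0,-0.06,-0.2],
    [0,0,0,-0.06,-0.2]
  ]
}}

```text
time: 9.25
position: [0.5534, 0.1448, 0.1886]
tool_rot: [0.002, 0.507, 0.862, 0.002]
wrist_force: [-1.0, 0.2, 20.2]
finger_gap: 0.05
grasp_force: 83.4
```

>>> {"op": "step_arm", "data": {
  "plan": [
    [0,0,0,-0.06,-0.2],
    [0,0,0,-0.06,-0.2],
    [0,0,0,-0.06,-0.2],
    [0,0,0,-0.06,-0.2],
    [0,0,0,-0.06,-0.2],
    [0,0,0,0,-0.2],
    [0,0,0,0,-0.2]
  ]
}}

```text
time: 9.95
position: [0.5534, 0.1449, 0.1886]
tool_rot: [0.002, 0.373, 0.928, 0.002]
wrist_force: [-0.8, -0.1, 19.5]
finger_gap: 0.0503
grasp_force: 83.4
```

```bash
python3 st.py
```

```text
t 9.95 pos [0.5534 0.1449 0.1886] yaw 136.2 zax [ 0.0051  0.0013 -1.    ] F [-0.82 -0.06 19.5 ] T [-0.14  0.22  0.1 ] gap 0.05031190839759192 g 83.40677987784147 q [ 0.44  0.41 -0.97  1.64  0.35  1.27  0.22] 0.011
```

Turned about 61° while pushing at roughly 20 N. Now I'll let up gently and lift.

>>> {"op": "step_arm", "data": {
  "plan": [
    [0,0,-0.0015,0,-0.2],
    [0,0,-0.0015,0,-0.2],
    [0,0,-0.0015,0,-0.2],
    [0,0,-0.0015,0,-0.2],
    [0,0,-0.001,0,-0.2],
    [0,0,0,0,-0.2]
  ]
}}

```text
time: 10.55
position: [0.5526, 0.1446, 0.1937]
tool_rot: [0.001, 0.373, 0.928, 0.001]
wrist_force: [3.0, 1.2, 5.2]
finger_gap: 0.05
grasp_force: 82.0
```

```bash
python3 st.py
```

```text
t 10.55 pos [0.5526 0.1446 0.1937] yaw 136.2 zax [ 0.0028  0.0013 -1.    ] F [2.99 1.18 5.21] T [ 0.41 -0.65  0.01] gap 0.050043295947446165 g 81.97231013327837 q [ 0.45  0.4  -0.97  1.64  0.34  1.28  0.22] 0.011
```

>>> {"op": "step_arm", "data": {
  "plan": [
    [-0.0002,0.0005,-0.002,0,-0.2],
    [0,0,-0.002,0,-0.2],
    [0,0,-0.002,0,-0.2],
    [0,0,0,0,-0.2]
  ]
}}

```text
time: 10.95
position: [0.5518, 0.1439, 0.1987]
tool_rot: [-0.0, 0.373, 0.928, -0.0]
wrist_force: [0.7, -0.7, -0.1]
finger_gap: 0.0503
grasp_force: 82.8
```

>>> {"op": "step_arm", "data": {
  "plan": [
    [0,0,-0.008,0,-0.2],
    [0,0,-0.01,0,-0.2],
    [0,0,-0.015,0,-0.2],
    [0,0,-0.015,0,-0.2],
    [0,0,-0.01,0,-0.2],
    [0,0,0,0,-0.2]
  ]
}}

```text
time: 11.55
position: [0.5528, 0.1446, 0.2589]
tool_rot: [0.001, 0.373, 0.928, 0.001]
wrist_force: [-0.0, 0.2, -0.6]
finger_gap: 0.0505
grasp_force: 82.8
```

```bash
python3 st.py 0.57 -0.183 0.1; python3 - <<'E'
from h import *
im=save("side","s3.png")
a=cv2.resize(im[150:300,170:370],None,fx=4,fy=4,interpolation=3);cv2.imwrite("pics/c3.png",a[:,:,::-1])
E
```

```text
t 11.55 pos [0.5528 0.1446 0.2589] yaw 136.2 zax [ 2.8e-03  5.0e-04 -1.0e+00] F [-0.05  0.18 -0.59] T [-0.04 -0.03  0.  ] gap 0.05053725916321725 g 82.81723257154226 q [ 0.46  0.35 -0.99  1.55  0.3   1.4   0.25] 0.011
tool delta [-0.239  -0.2248  0.1588]
```

View pics/c3.png

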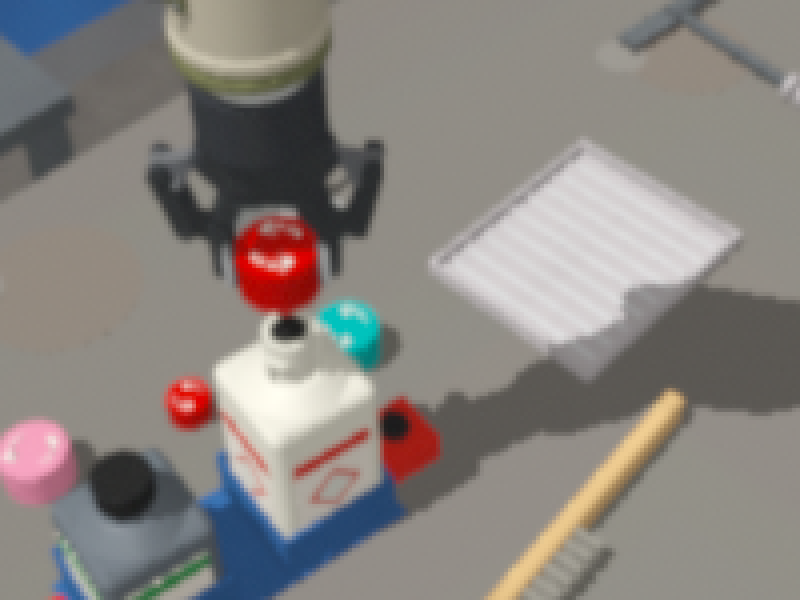

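The red cap hangs clear of the neck, at side pixel (239, 216). The open mouth shows at (242, 231), and the jug is still in its rack. Next is the tray, centred at about (317, 213).

>>> {"op": "step_arm", "data": {
  "plan": [
    [-0.015,-0.014,0,0,-0.2],
    [-0.028,-0.026,0,0,-0.2],
    [-0.032,-0.03,0,0,-0.2],
    [-0.032,-0.03,0,0,-0.2],
    [-0.032,-0.03,0,0,-0.2],
    [-0.032,-0.03,0,0,-0.2],
    [-0.028,-0.026,0,0,-0.2],
    [-0.02,-0.02,0,0,-0.2]
  ]
}}

```text
time: 12.4
position: [0.5668, -0.1595, 0.2559]
tool_rot: [-0.001, 0.374, 0.927, -0.0]
wrist_force: [-1.0, 0.5, -1.0]
finger_gap: 0.0503
grasp_force: 82.9
```

>>> {"op": "step_arm", "data": {
  "plan": [
    [-0.02,-0.019,0,0,-0.2],
    [0,0,0.03,0,-0.2],
    [0,0,0.04,0,-0.2],
    [0,0,0.04,0,-0.2],
    [0,0,0.03,0,-0.2],
    [0,0,0.02,0,-0.2],
    [0,0,0.01,0,-0.2],
    [0,0,0,0,-0.2]
  ]
}}

```text
time: 13.2
position: [0.5679, -0.1834, 0.0855]
tool_rot: [-0.001, 0.373, 0.928, 0.0]
wrist_force: [-0.4, -1.1, -0.5]
finger_gap: 0.0503
grasp_force: 82.9
```

```bash
python3 st.py 0.57 -0.183 0.018
```

```text
t 13.2 pos [ 0.5679 -0.1834  0.0855] yaw 136.2 zax [-0.0023  0.001  -1.    ] F [-0.42 -1.1  -0.52] T [-0.06  0.06 -0.01] gap 0.05034481708107222 g 82.9168475791812 q [ 0.86  0.54 -0.8   1.67  0.42  1.11  0.75] 0.011
tool delta [-0.0014  0.0018  0.0675]
```

>>> {"op": "step_arm", "data": {
  "plan": [
    [0,0,0.02,0,-0.2],
    [0,0,0.02,0,-0.2],
    [0,0,0.01,0,-0.2],
    [0,0,0.008,0,-0.2],
    [0,0,0.003,0,-0.2],
    [0,0,0,0,-0.2]
  ]
}}

```text
time: 13.8
position: [0.569, -0.1837, 0.0263]
tool_rot: [0.0, 0.373, 0.928, 0.0]
wrist_force: [0.2, 0.5, 0.5]
finger_gap: 0.0506
grasp_force: 82.9
```

>>> {"op": "step_arm", "data": {
  "plan": [
    [0,0,0.0015,0,-0.2],
    [0,0,0.0015,0,-0.2],
    [0,0,0,0,-0.2]
  ]
}}

```text
time: 14.1
position: [0.5688, -0.1837, 0.023]
tool_rot: [0.0, 0.373, 0.928, -0.0]
wrist_force: [0.5, -0.7, -0.5]
finger_gap: 0.0503
grasp_force: 82.9
```

>>> {"op": "step_arm", "data": {
  "plan": [
    [0,0,0.001,0,-0.2],
    [0,0,0.001,0,-0.2],
    [0,0,0.001,0,-0.2],
    [0,0,0,0,-0.2]
  ]
}}

```text
time: 14.5
position: [0.5686, -0.1837, 0.0197]
tool_rot: [-0.0, 0.373, 0.928, -0.0]
wrist_force: [-0.4, -0.6, -0.2]
finger_gap: 0.0504
grasp_force: 82.9
```

>>> {"op": "step_arm", "data": {
  "plan": [
    [0,0,0.001,0,-0.2],
    [0,0,0,0,-0.2]
  ]
}}

```text
time: 14.7
position: [0.5687, -0.1837, 0.0188]
tool_rot: [-0.0, 0.373, 0.928, -0.0]
wrist_force: [0.5, 0.6, -0.4]
finger_gap: 0.0501
grasp_force: 82.9
```

>>> {"op": "step_arm", "data": {
  "plan": [
    [0,0,0.0007,0,-0.2],
    [0,0,0,0,-0.2]
  ]
}}

```text
time: 14.9
position: [0.5687, -0.1837, 0.0182]
tool_rot: [-0.0, 0.373, 0.928, -0.0]
wrist_force: [-0.0, 0.3, -0.3]
finger_gap: 0.0503
grasp_force: 82.9
```

>>> {"op": "step_arm", "data": {
  "plan": [
    [0,0,0.0007,0,-0.2],
    [0,0,0,0,-0.2]
  ]
}}

```text
time: 15.1
position: [0.5688, -0.1837, 0.0178]
tool_rot: [0.0, 0.373, 0.928, -0.0]
wrist_force: [-0.8, -0.3, 4.0]
finger_gap: 0.0504
grasp_force: 83.4
```

Contact at the expected height, so I'll release slowly.

>>> {"op": "step_arm", "data": {
  "grip_force": 20,
  "plan": [
    [0,0,0,0,0.2],
    [0,0,0,0,0.25],
    [0,0,0,0,0.35],
    [0,0,0,0,0.5],
    [0,0,0,0,0.6],
    [0,0,0,0,0.6]
  ]
}}

```text
time: 15.7
position: [0.5688, -0.1837, 0.0175]
tool_rot: [0.0, 0.373, 0.928, -0.0]
wrist_force: [-1.0, 0.9, -0.1]
finger_gap: 0.0683
grasp_force: 0.0
```

>>> {"op": "step_arm", "data": {
  "plan": [
    [0,0,-0.01,0,0.6],
    [0,0,-0.02,0,0.6],
    [0,0,-0.03,0,0.6],
    [0,0,-0.04,0,0.6],
    [0,0,-0.04,0,0.6],
    [0,0,-0.04,0,0.6],
    [0,0,0,0,0.6]
  ]
}}

```text
time: 16.4
position: [0.5714, -0.1836, 0.2041]
tool_rot: [0.005, 0.373, 0.928, 0.0]
wrist_force: [0.8, -0.3, -0.4]
finger_gap: 0.068
grasp_force: 0.0
```

```bash
python3 st.py; python3 - <<'E'
from h import *
im=save("side","s4.png");save("top","t4.png")
a=cv2.resize(im[150:300,170:370],None,fx=4,fy=4,interpolation=3);cv2.imwrite("pics/c4.png",a[:,:,::-1])
E
```

```text
t 16.4 pos [ 0.5714 -0.1836  0.2041] yaw 136.2 zax [ 0.0085 -0.0031 -1.    ] F [ 0.8  -0.26 -0.42] T [-0.   -0.05  0.02] gap 0.06804817900047949 g 0.0 q [ 0.9   0.42 -0.85  1.56  0.33  1.31  0.81] 0.011
```

View pics/c4.png

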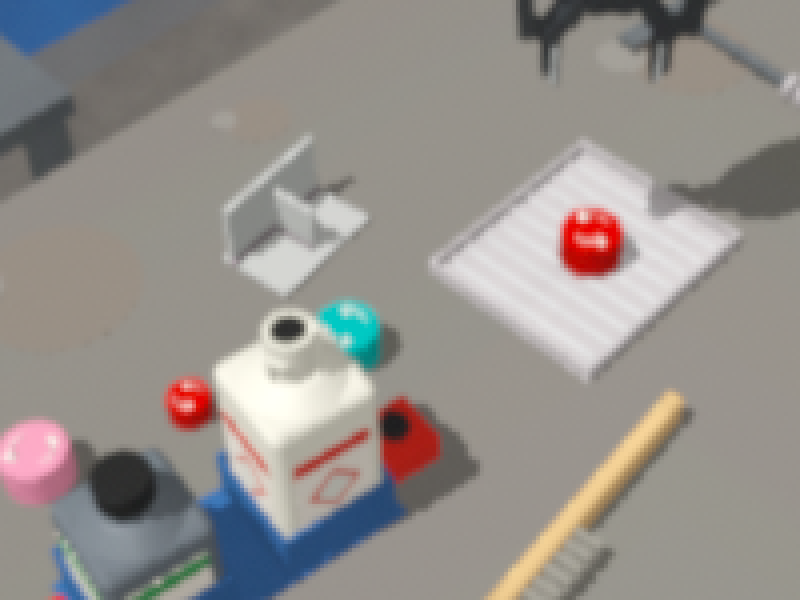

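The cap stands right way up in the tray at side pixel (318, 210). The open jug is in its rack with its mouth at (242, 232), the other things are in place, and the gripper is clear.

```bash
python3 -c "
from plant import robot
print(robot.close_job())"
```

```text
the job is handed in; nothing more can be done
None
```

The jug is open: its red cap stands right way up in the drip tray, the jug and the other things were still in place in the last picture, and the job is handed in after about 16 s; no verdict came back, and the highest push measured was about 20 N.

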